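# Scale check with the big check weight

### The arm

A 6-joint arm with a two-finger parallel gripper is mounted at the origin on the work surface. World frame = base frame: x ahead of the robot, y to its left, z up, the work surface at z = 0. Lengths are in mm, angles in rad, forces in N, time in s.
With the tool pointing down it reaches from about 350 to 925 mm from the base axis. Payload 6.4 kg.
Tool frame: the origin (TCP) lies at the very end of the fingers, on their centre line; the grasp point (between the pads) lies 19 mm behind it (grip_point_offset is the distance from the TCP to the grasp point, in mm); y points along the fingers, x is the direction in which the jaws open and shut, and the axes are right-handed (so a half turn about y gives the same grasp; the last joint's range is limited). The gripper opens to 94 mm and grips with 3 to 60 N. Pads are 16 mm wide; open, the fingers measure 119 mm over their backs; the gripper's body (75 mm by 177 mm) begins 78 mm behind the grasp point.
Start: joints at [0.964, 0.245, 1.558, -0, 1.339, -0.174], TCP at [272.618, 590.079, 205.455] pointing down, gripper open.
Joint ranges: [-3.13, 3.13], [-1.02, 2.26], [0.13, 2.54], [-0.95, 4.09], [0.21, 2.88], [-2.74, 2.74]. Speed limits (rad/s): [2.57, 2.57, 3.14, 3.14, 3.14, 3.14].

### API

Orientations are given as a rotation vector (axis times angle).
In Python, from station import * gives the robot as it stands.
- The arm moves only by the tool send_rows, never from a script. Its arguments are lists of equal length, an entry for each row: "slide": the shift along the tool's x, y, z in cm, a list of three; "twist": the turn, a rotation vector about the tool's x, y, z in degrees, a list of three; "hand": the opening, from 0 (shut) to 1 (fully open). In form: {"slide": [[dx, dy, dz], ...], "twist": [[ax, ay, az], ...], "hand": [hand, ...]}. A call has 1 to 20 rows; each row is the pose to reach, as a shift and turn from the pose commanded when the call began, along the tool's axes at that moment; what a row does not reach only later rows make up. A row lasts 1/8 s, in which the tool goes at most 62.5 mm and 10.7 degrees, less where a joint would pass 70% of its speed; a pose out of reach is approached as far as the arm can. A call with a gripper value outside its range is refused whole. The fingers move at their own pace and stop on an object; "squeeze" is the grip in N (left out, the last holds). Time passes only in rows, so rows that repeat a pose let the fingers close. It gives the time, the measured TCP pose, the force and the opening at its end, in the units of the state.
- get_obs(): the state, without advancing time (a new reading comes with each control period).
- snapshot(name): name is "scene" or "top" or "wrist"; returns (picture, depth): 420x560x3 uint8, red, green, blue; 420x560 float32, mm along the optical axis (not along the pixel's ray), 0 where there is no reading.
- calibration(name): a dict with "fx", "fy", "cx", "cy" (pixels), "origin" and "rotation" of the camera in the world; the wrist camera has in their place "tool_from_camera" (4x4, takes a point from camera to tool coordinates, whose origin is the TCP and whose axes are the tool frame's). Camera axes: x right, y down, z forward; pixel columns grow to the right and rows downward; lengths in mm; the calibration is good to about 2 mm. A picture is of the moment at which its call begins: read the wrist's pose just before it. calibration takes no time and is no camera call.
- finish_job(): hands the job in, once; it reports no verdict.
The state is a dict: "clock": time; "joints": joint angles; "joint_vel": joint speeds; "joint_torque": joint torques, N m; "position": TCP position; "orientation": TCP orientation; "wrist_force": force on the tool from outside, world axes, zero at the start; "wrist_torque": the same for the moment, N m; "gripper_width": finger opening in mm.
Only numpy, scipy, OpenCV 4.12 (cv2) and the standard library are available. Lean on these libraries where they do the work, as an engineer would, in place of code of your own. Each camera call takes 0.05 s, during which the arm holds its last target.

### The job

Before packing starts the bench scale has to be checked. Raise the lid of the check-weight case and lock its folding stay by pressing the knuckle past straight until it stops, so that the lid stands by itself; do not let the lid drop, and do not take the weight out before the stay is locked. Then take out the largest of the three weights and set it down gently, upright, in the middle of the scale's pan, leaving the lid locked up, the other two weights standing in their places in the case and the jars and jar lids where they are.

Things in the scene. Friction and masses are not known exactly. Their poses are not given: they have to be found in the camera images.
- case: Grey flip-top case, aluminium edges, fixed on the table left or right of the robot. Base 220 (x) x 320 (y) x 75 mm, walls 8, inner floor 12 mm up with foam ribs 10 mm high; the shut lid adds 30 mm. Origin: centre of its underside; z up; front (handle, undone latches) towards its -x, the robot's side; lid hinge along its far top edge. Stay's lower pivot at x -10, y -147, z 45 mm.
- lid_hinge (a point): Middle of the lid's hinge line, which runs along the case's y on its far top edge: x 110, y 0, z 75 mm in the case frame.
- lid_handle (a point): Middle of the round grip bar of the steel bow handle on the lid's near face: bar 12 mm thick, 110 mm long along the case's y, on two end legs, 34 mm clear of the face. Lid shut: 260 mm before and 14 mm above the hinge line (case frame x -150, y 0, z 89 mm); circles about the hinge with the lid.
- lid (a joint): Lid angle, rad: 0 shut, grows as it opens up and away from the robot. Shell 220 x 320 x 30 mm, about 0.55 kg. Stiff hinge (0.3 N m): let go above 1.2 rad it stays, below about 1.0 it falls shut. The stay stops it at about 1.39 rad, its links then straight; with the stay locked it stands at about 1.38.
- stay (a joint): Bend at the stay's knuckle, rad: 0 folded (lid shut), 2.80 links in line, 3.01 at its stop past straight: locked. Two flat 89 mm steel links inside the case's right (-y) wall, case to lid. It unfolds as the lid rises, knuckle bulging to the case's -x and +z. With the lid above 1.2, pressing the knuckle to +x and -z with under 15 N straightens it, lifts the lid the last bit and locks it.
- stay_knob (a point): Middle of the knuckle's thumb knob: steel cylinder 18 mm thick, 24 mm long along the case's y, inboard of the links at case y -133 mm. It turns about the lower pivot at 89 mm. Case frame, lid shut: x -98, z 60 mm; locked: x 46, z 114 mm. The raised lid stands over it: reach it with the tool tilted, leaning back towards the robot.
- weight_large: Largest check weight (500 g): polished steel cylinder 38 mm across, straight up to 43 mm, neck and 22 mm knob above, 62 mm high. Origin: centre of its underside; z up. It stands on the case's inner floor in one of three places (they vary): case x 45, y 10 or 92 mm, near the raised lid, where a tilted tool is needed; or x -55, y 50 mm.
- weight_mid: Middle check weight (200 g), same shape, 28 mm across, 46 mm high. Origin: centre of its underside. Stands in another of the three places.
- weight_small: Small check weight (100 g), same shape, 22 mm across, 36 mm high. Origin: centre of its underside. Stands in the remaining place.
- scale_pan (a point): Centre of the top of the scale's pan, 62 mm above the table: flat steel plate, 165 mm by 186 mm, on a white bench scale 210 x 200 mm with its display on the robot's side. The scale is fixed and stands on the other side from the case.
- jar_a: Loose glass jar with gilt lid, 66 mm across, 105 mm high, behind the scale, on the right. Leave alone. Origin: centre of its underside.
- jar_b: Another such jar, behind the scale, on the left. Leave alone.
- jar_lids: Stack of three gilt jar lids, 68 mm across, 43 mm high, beside the case on its right. Leave alone. Origin: centre of its underside.

How it is judged:
By the outcome, as a careful person would: the job done as asked, in the order asked, and still so for the second after the job is handed in, with the robot touching nothing.
It also fails if it takes over 72 s, if anything falls off the work surface, if the arm or the gripper's body presses on something with over 40 N, if the wrist force passes 120 N, or if a joint passes its speed limit or range.

## Working session

There is one attempt and no reset: what is moved stays moved. The work goes in short steps, Python scripts to look and compute and a tool call to move; the robot and the scene stay as the last step left them, time stands still between calls to the robot, and variables do not carry over. Pictures are saved under pics/ and viewed, and the job is handed in when it is done.

Besides the shell and the picture viewer there is one more tool, called after "Call:" in YAML: its name, and indented under it one key for each argument. send_rows: Moves the arm, as the interface text tells. Its arguments: {"type":"object","properties":{"slide":{"type":"array"},"twist":{"type":"array"},"hand":{"type":"array"},"squeeze":{"type":"number"}},"required":["slide","twist","hand"]}

```bash
mkdir -p pics; ls
cat > look.py <<'E'
from station import *
import numpy as np, cv2, sys, pickle
def shot(n,f):
    o=get_obs(); im,d=snapshot(n)
    cv2.imwrite(f'pics/{f}.png',cv2.cvtColor(im,cv2.COLOR_RGB2BGR))
    np.savez(f'pics/{f}.npz',im=im,d=d,pos=o['position'],ori=o['orientation'])
    return im,d,o
E
python3 - <<'E'
from look import *
np.set_printoptions(precision=3,suppress=True)
o=get_obs();print(o)
for n in("scene","top","wrist"):
    shot(n,n+'0'); print(n,calibration(n))
E
```

```text
pics
{'clock': 0.0, 'joints': array([ 0.964,  0.246,  1.559, -0.   ,  1.339, -0.174]), 'joint_vel': array([-0.   , -0.001,  0.   ,  0.002, -0.001,  0.001]), 'joint_torque': array([ -0.   , -41.584, -31.46 ,   0.068,   0.033,  -0.   ]), 'position': array([272.279, 589.579, 204.368]), 'orientation': array([-1.384, -0.883,  0.886]), 'wrist_force': array([ 0.549,  0.395, -0.652]), 'wrist_torque': array([-0.025, -0.033, -0.032]), 'gripper_width': 94.24736975426042}
scene {'fx': 456.1538837118091, 'fy': 456.1538837118091, 'cx': 276.3059130414117, 'cy': 214.6448909199111, 'origin': array([1305.994, -229.343,  644.721]), 'rotation': array([-1.832, -1.43 ,  0.71 ])}
top {'fx': 445.53278304356206, 'fy': 445.53278304356206, 'cx': 279.7048368439832, 'cy': 205.88938738433785, 'origin': array([ 369.347,  -65.58 , 1195.68 ]), 'rotation': array([-2.115,  2.149, -0.169])}
wrist {'fx': 307.60472873617744, 'fy': 307.60472873617744, 'cx': 285.0358798259242, 'cy': 206.18361611708588, 'tool_from_camera': array([[   1.   ,    0.001,    0.001,   -0.794],
       [  -0.   ,   -0.264,    0.965, -180.277],
       [   0.001,   -0.965,   -0.264,   75.772],
       [   0.   ,    0.   ,    0.   ,    1.   ]])}
```

View pics/scene0.png

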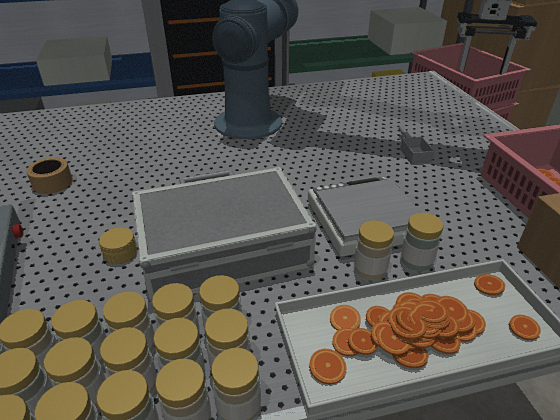

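View pics/top0.png

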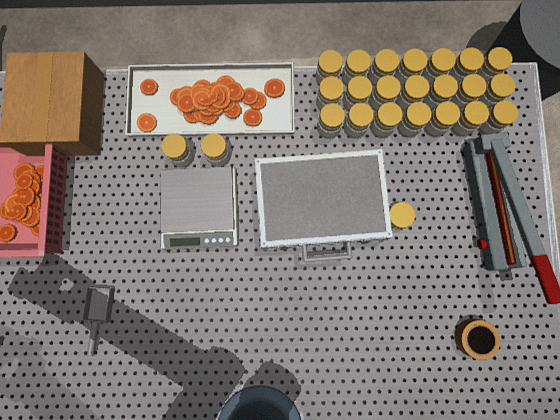

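View pics/wrist0.png

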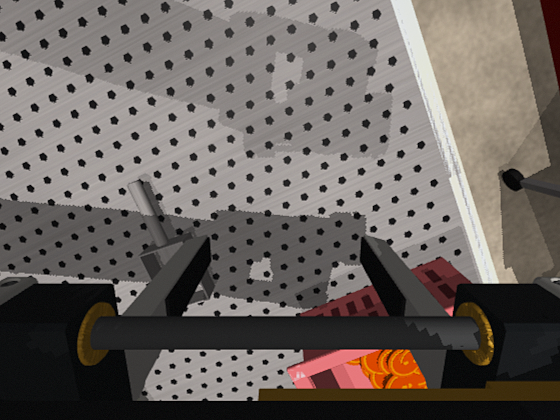

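```bash
cat >> look.py <<'E'
from scipy.spatial.transform import Rotation as Rn
def cam(n,o=None):
    c=calibration(n); K=np.array([[c['fx'],0,c['cx']],[0,c['fy'],c['cy']],[0,0,1]])
    if 'origin' in c:
        return K,Rn.from_rotvec(c['rotation']).as_matrix(),np.array(c['origin'])
    R=Rn.from_rotvec(o['ori' if 'ori' in o else 'orientation']).as_matrix();p=np.array(o['pos' if 'pos' in o else 'position'])
    T=np.array(c['tool_from_camera']); return K,R@T[:3,:3],R@T[:3,3]+p
def proj(C,P):
    K,R,t=C; q=(np.atleast_2d(P)-t)@R@K.T; return q[:,:2]/q[:,2:]
def pix(C,uv,z):
    K,R,t=C; uv=np.atleast_2d(uv); r=np.c_[uv,np.ones(len(uv))]@np.linalg.inv(K).T@R.T
    return t+r*((z-t[2])/r[:,2])[:,None]
def cloud(C,d):
    K,R,t=C; v,u=np.mgrid[:d.shape[0],:d.shape[1]]
    q=np.stack([u,v,np.ones_like(u)],-1)@np.linalg.inv(K).T*d[...,None]
    return q@R.T+t
E
python3 - <<'E'
from look import *
np.set_printoptions(precision=1,suppress=True)
C=cam('top');o=np.load('pics/top0.npz');im,d=o['im'],o['d']
print(proj(C,[[0,0,0],[272,590,205],[400,0,0]]))
P=cloud(C,d)
# case lid top: z ~105
z=P[...,2]; m=((abs(z-105)<6)&(P[...,1]<50)&(P[...,1]>-400)&(P[...,0]>250)&(P[...,0]<700)).astype(np.uint8)
n,l,s,c=cv2.connectedComponentsWithStats(m); print(s)
i=1+np.argmax(s[1:,4]); pts=P[l==i]; r=cv2.minAreaRect(pts[:,:2].astype(np.float32)); print(r, pts[:,2].mean()); print(cv2.boxPoints(r))
# border pixel-based corners
print(pix(C,[[256,160],[382,151],[391,237],[259,248]],105))
m=((abs(z-62)<5)&(P[...,0]>250)&(P[...,0]<700)).astype(np.uint8)
n,l,s,c=cv2.connectedComponentsWithStats(m); 
for i in range(1,n):
    if s[i,4]>300:
        pts=P[l==i]; r=cv2.minAreaRect(pts[:,:2].astype(np.float32)); print(s[i],r,pts[:,2].mean())
print(z[330:350:8,230:240:4], z[300,98],z[250:252,320:330:3])
print('lids',pix(C,[[402,215]],43),'jars',pix(C,[[174,146],[213,146]],105))
E
```

```text
[[259.7 429.6]
 [-18.6 330.3]
 [258.5 268.8]]
[[     0      0    560    420 223761]
 [   254    149    139     99  11437]
 [   303    253      1      1      1]
 [   305    252      1      1      1]]
((572.2078857421875, -164.98667907714844), (226.5605926513672, 328.5267639160156), 3.477510929107666) 105.19568490087299
[[ 449.2   -7.9]
 [ 469.1 -335.8]
 [ 695.2 -322.1]
 [ 675.3    5.8]]
[[ 669.7   -1.4  105. ]
 [ 687.7 -320.4  105. ]
 [ 469.5 -330.8  105. ]
 [ 447.7   -7.4  105. ]]
[ 470  150   56  120 2079] ((547.1212158203125, -618.8655395507812), (314.3656921386719, 86.7010269165039), 5.764193534851074) 63.76352447384873
[ 161  166   73   66 4389] ((581.623291015625, 156.1171417236328), (166.09445190429688, 186.26971435546875), 1.8446859121322632) 62.09738493144057
[[-0.8 -1.7  2.1]
 [ 2.1 -0.3 -2.9]
 [-7.   7.3 -2.4]] 2.068454330468967 [[ 0.2 -1.4 -0.3  1. ]
 [ 1.   3.2  0.7 -2.4]]
lids [[ 532.2 -377.8   43. ]] jars [[710.1 207.  105. ]
 [708.3 107.7 105. ]]
```

```bash
cat >> look.py <<'E'
np.set_printoptions(precision=2,suppress=True)
YAW=np.deg2rad(3.48); CO=np.array([572.2,-165.0,0.])
RC=Rn.from_euler('z',YAW).as_matrix()
def case(p): return RC@np.array(p,float)+CO
def uncase(p): return RC.T@(np.array(p)-CO)
def ori(direction_case, jaw_case):
    y=RC@np.array(direction_case,float); y/=np.linalg.norm(y)
    x=RC@np.array(jaw_case,float); x-=y*(x@y); x/=np.linalg.norm(x)
    return np.c_[x,y,np.cross(x,y)]
def rel(p,R,p0=None,R0=None):
    o=get_obs()
    p0=o['position'] if p0 is None else np.array(p0,float); R0=Rn.from_rotvec(o['orientation']).as_matrix() if R0 is None else R0
    return R0.T@(np.array(p)-p0)/10, np.rad2deg(Rn.from_matrix(R0.T@R).as_rotvec())
E
python3 - <<'E'
from look import *
C=cam('top');print(proj(C,[case([-150,0,89]),case([-150,55,89]),case([-150,-55,89]),case([-110,0,105])]))
print(uncase(pix(C,[[326,258]],89)[0]))
o=get_obs();print(Rn.from_rotvec(o['orientation']).as_matrix(), o['joints'])
for s in(1,-1):
    print(rel(case([-150,0,89-19+80]),ori([0,0,-1],[s,0,0])))
im=cv2.imread('pics/top0.png')[225:285,280:370]; cv2.imwrite('pics/h0.png',cv2.resize(im,None,fx=8,fy=8,interpolation=cv2.INTER_CUBIC))
E
```

```text
[[326.95 257.64]
 [304.74 259.35]
 [349.15 255.93]
 [326.06 240.93]]
[-150.7     2.42   89.  ]
[[ 0.42 -0.   -0.91]
 [ 0.91 -0.    0.42]
 [-0.   -1.    0.  ]] [ 0.96  0.25  1.56 -0.    1.34 -0.17]
(array([-63.03,   5.54, -45.66]), array([ 0.03, 61.72, -0.08]))
(array([-63.03,   5.54, -45.66]), array([  -0.09, -118.28,   -0.04]))
```

View pics/h0.png

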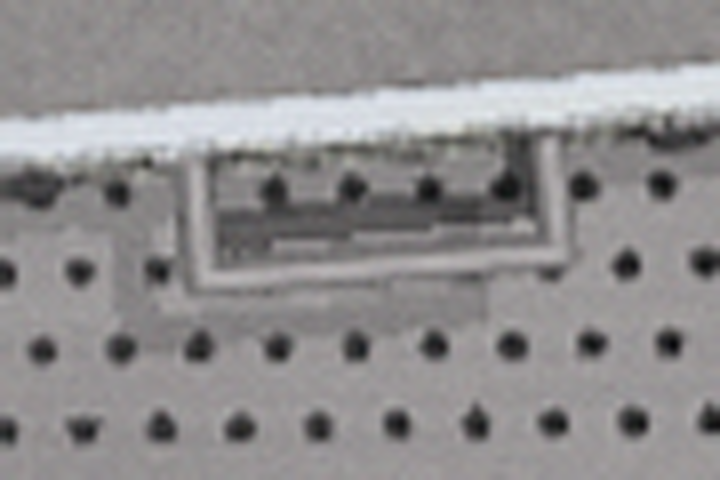

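Call:
send_rows:
  slide:
    - [-5,0.5,-3.6]
    - [-10,1,-7.2]
    - [-15,1.4,-10.9]
    - [-20,1.8,-14.5]
    - [-25,2.2,-18.1]
    - [-30,2.7,-21.7]
    - [-35,3.1,-25.3]
    - [-40,3.5,-29]
    - [-45,4,-32.6]
    - [-50,4.4,-36.2]
    - [-55,4.8,-39.8]
    - [-60,5.3,-43.5]
    - [-62,5.5,-45]
    - [-63,5.5,-45.7]
    - [-63,5.5,-45.7]
  twist:
    - [0,5,0]
    - [0,10,0]
    - [0,15,0]
    - [0,20,0]
    - [0,25,0]
    - [0,30,0]
    - [0,35,0]
    - [0,40,0]
    - [0,45,0]
    - [0,50,0]
    - [0,55,0]
    - [0,60,0]
    - [0,61.7,0]
    - [0,61.7,0]
    - [0,61.7,0]
  hand: [0.3,0.3,0.3,0.3,0.3,0.3,0.3,0.3,0.3,0.3,0.3,0.3,0.3,0.3,0.3]
  squeeze: 25

```text
clock: 2.02
position: [423.2, -173.4, 150.4]
orientation: [-1.57, -0.048, 0.048]
wrist_force: [1.0, -0.9, 0.0]
gripper_width: 28.0
```

Run:
```python
from look import *
shot('wrist','w1')
o=get_obs();print(o['joints'],o['position'])
C=cam('wrist',o); print(proj(C,[case([-150,-55,89]),case([-150,0,89]),case([-150,55,89])]))
```

```text
[-0.64 -0.16  2.08  0.    1.22 -0.7 ] [ 423.12 -172.77  150.36]
[[283.4  279.13]
 [283.47 218.86]
 [283.54 151.29]]
```

View pics/w1.png

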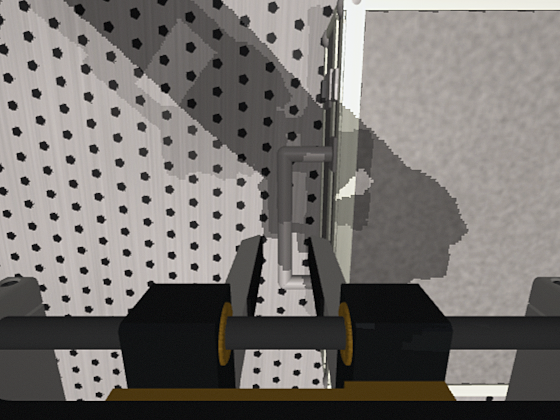

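Call:
send_rows:
  slide:
    - [0,2,0]
    - [0,4,0]
    - [0,6,0]
    - [0,7.5,0]
    - [0,8.0,0]
    - [0,8.0,0]
    - [0,8.0,0]
    - [0,8.0,0]
    - [0,8.0,0]
    - [0,8.0,0]
  twist:
    - [0,0,0]
    - [0,0,0]
    - [0,0,0]
    - [0,0,0]
    - [0,0,0]
    - [0,0,0]
    - [0,0,0]
    - [0,0,0]
    - [0,0,0]
    - [0,0,0]
  hand: [0.3,0.3,0.3,0.3,0.3,0.3,0.0,0.0,0.0,0.0]
  squeeze: 25

```text
clock: 3.32
position: [422.6, -173.9, 71.0]
orientation: [-1.571, -0.047, 0.05]
wrist_force: [-5.7, -0.1, 6.4]
gripper_width: 11.3
```

Run:
```python
import numpy as np
for t in list(np.arange(1,20)*.07)+[1.32]:
    print(round(t,2),[round((-260*np.cos(t)+14*np.sin(t)+260)/10,1),-round((260*np.sin(t)+14*np.cos(t)-14)/10,1),0],end=', ')
```

```text
0.07 [np.float64(0.2), np.float64(-1.8), 0], 0.14 [np.float64(0.4), np.float64(-3.6), 0], 0.21 [np.float64(0.9), np.float64(-5.4), 0], 0.28 [np.float64(1.4), np.float64(-7.1), 0], 0.35 [np.float64(2.1), np.float64(-8.8), 0], 0.42 [np.float64(2.8), np.float64(-10.5), 0], 0.49 [np.float64(3.7), np.float64(-12.1), 0], 0.56 [np.float64(4.7), np.float64(-13.6), 0], 0.63 [np.float64(5.8), np.float64(-15.0), 0], 0.7 [np.float64(7.0), np.float64(-16.4), 0], 0.77 [np.float64(8.3), np.float64(-17.7), 0], 0.84 [np.float64(9.7), np.float64(-18.9), 0], 0.91 [np.float64(11.1), np.float64(-20.0), 0], 0.98 [np.float64(12.7), np.float64(-21.0), 0], 1.05 [np.float64(14.3), np.float64(-21.8), 0], 1.12 [np.float64(15.9), np.float64(-22.6), 0], 1.19 [np.float64(17.6), np.float64(-23.3), 0], 1.26 [np.float64(19.4), np.float64(-23.8), 0], 1.33 [np.float64(21.2), np.float64(-24.2), 0], 1.32 [np.float64(20.9), np.float64(-24.1), 0],
```

Call:
send_rows:
  slide:
    - [0.2,-1.8,0]
    - [0.4,-3.6,0]
    - [0.9,-5.4,0]
    - [1.4,-7.1,0]
    - [2.1,-8.8,0]
    - [2.8,-10.5,0]
    - [3.7,-12.1,0]
    - [4.7,-13.6,0]
  twist:
    - [0,0,0]
    - [0,0,0]
    - [0,0,0]
    - [0,0,0]
    - [0,0,0]
    - [0,0,0]
    - [0,0,0]
    - [0,0,0]
  hand: [0,0,0,0,0,0,0,0]

```text
clock: 4.32
position: [466.9, -171.0, 206.0]
orientation: [-1.57, -0.04, 0.056]
wrist_force: [-12.2, -2.8, 2.2]
gripper_width: 10.9
```

Call:
send_rows:
  slide:
    - [1.1,-1.4,0]
    - [2.2,-2.8,0]
    - [3.5,-4.1,0]
    - [4.8,-5.3,0]
    - [6.2,-6.4,0]
    - [7.8,-7.4,0]
    - [9.4,-8.2,0]
    - [11.0,-9.0,0]
    - [12.7,-9.7,0]
    - [14.5,-10.2,0]
    - [15.5,-10.5,0]
    - [15.9,-10.6,0]
    - [15.9,-10.6,0]
  twist:
    - [0,0,0]
    - [0,0,0]
    - [0,0,0]
    - [0,0,0]
    - [0,0,0]
    - [0,0,0]
    - [0,0,0]
    - [0,0,0]
    - [0,0,0]
    - [0,0,0]
    - [0,0,0]
    - [0,0,0]
    - [0,0,0]
  hand: [0,0,0,0,0,0,0,0,0,0,0,0,0]

```text
clock: 5.95
position: [629.4, -161.0, 314.6]
orientation: [-1.571, -0.05, 0.047]
wrist_force: [-1.4, 0.3, 5.8]
gripper_width: 11.3
```

Run:
```python
from look import *
shot('scene','s2');o=get_obs()
g=uncase(o['position']+[0,0,19])-[110,0,75]
print(g, np.arctan2(g[2],-g[0])-np.arctan2(14,260), np.hypot(g[0],g[2]),np.hypot(260,14), o['joints'])
```

```text
[-52.68   0.5  258.58] 1.3160258684732848 263.88970959766874 260.37665025881256 [-0.42  0.18  1.44  0.    1.52 -0.49]
```

View pics/s2.png

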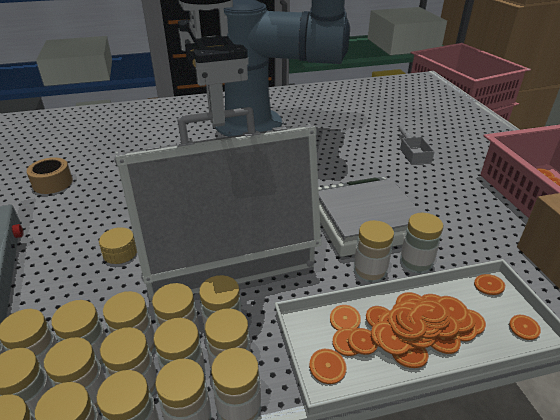

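Call:
send_rows:
  slide:
    - [0,0,0]
    - [0,0,0]
    - [0,0,0]
    - [0,-1,0]
    - [0,-3,0]
    - [0,-6,0]
    - [-3,-9,0]
    - [-8,-9,0]
    - [-13,-9,0]
    - [-18,-9,0]
    - [-22,-9,0]
    - [-24,-9,0]
    - [-24,-9,0]
  twist:
    - [0,0,0]
    - [0,0,0]
    - [0,0,0]
    - [0,0,0]
    - [0,0,0]
    - [0,0,0]
    - [0,0,0]
    - [0,0,0]
    - [0,0,0]
    - [0,0,0]
    - [0,0,0]
    - [0,0,0]
    - [0,0,0]
  hand: [0.3,0.3,0.3,0.3,0.3,0.3,0.3,0.1,0,0,0,0,0]

```text
clock: 7.62
position: [389.0, -175.8, 404.6]
orientation: [-1.573, -0.049, 0.044]
wrist_force: [-0.8, -0.9, -0.5]
gripper_width: 0.6
```

Run:
```python
from look import *
shot('top','t3');shot('wrist','w3');o=get_obs();print(o['clock'],o['position'],o['joints'],o['gripper_width'])
a=cv2.imread('pics/t3.png')[120:280,220:430];b=cv2.imread('pics/w3.png')
cv2.imwrite('pics/t3z.png',cv2.resize(a,None,fx=3.5,fy=3.5,interpolation=cv2.INTER_CUBIC))
```

```text
7.725 [ 389.81 -175.7   403.57] [-0.69 -0.39  1.81  0.    1.72 -0.75] 0.551215255750597
```

View pics/t3z.png

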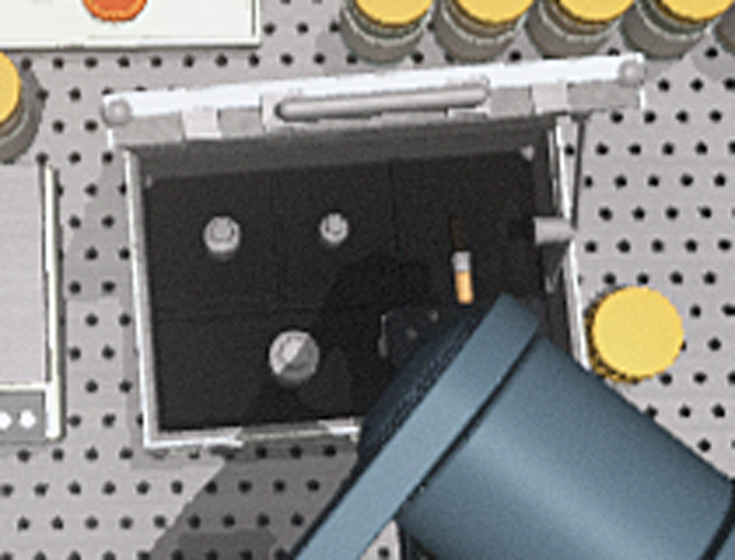

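View pics/w3.png

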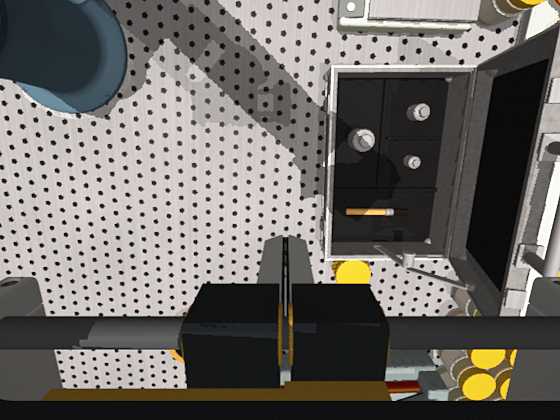

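Run:
```python
from look import *
t=1.316
U=np.array([110-120*np.cos(t),75+120*np.sin(t)]);L=np.array([-10,45.]);v=U-L;D=np.hypot(*v);n=np.array([-v[1],v[0]])/D
K=(U+L)/2+n*np.sqrt(89**2-D*D/4); print('knob',K)
k=case([K[0],-133,K[1]])
print(proj(cam('top'),k),k); o=np.load('pics/w3.npz'); print(proj(cam('wrist',o),k))
print(uncase(pix(cam('top'),[[376.5,185.7]],K[1])[0]))
for nm,uv,z in(('L',[[304,221.5]],74),('M',[[283,186.5]],58),('S',[[315.3,184.5]],48)):
    print(nm,uncase(pix(cam('top'),uv,z)[0]))
b=o['im'][225:300,360:450];cv2.imwrite('pics/w3z.png',cv2.resize(b[...,::-1],None,fx=7,fy=7,interpolation=cv2.INTER_CUBIC))
```

```text
knob [ 14.55 130.55]
[[376.66 184.96]] [ 594.8  -296.87  130.55]
[[407.17 256.83]]
[  12.75 -132.4   130.55]
L [-54.16  47.99  74.  ]
M [43.74 93.87 58.  ]
S [44.62  8.58 48.  ]
```

View pics/w3z.png

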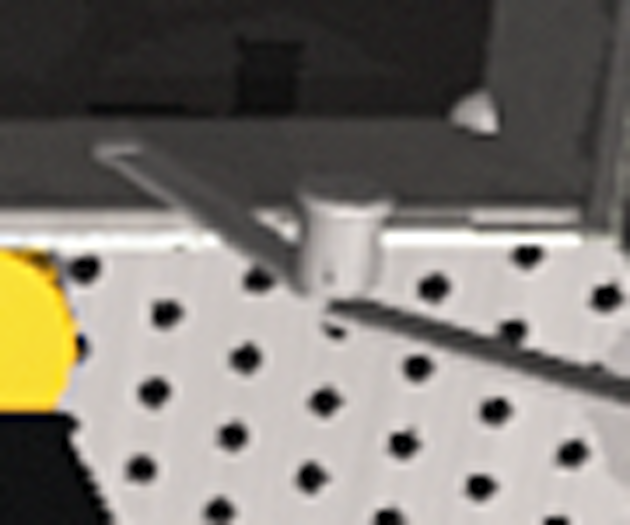

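Run:
```python
from look import *
R=ori([.75,0,-.66],[1,0,.01]);print(R)
print(rel(case([-52,-133,187]),R))
```

```text
[[ 0.66  0.75 -0.06]
 [ 0.04  0.05  1.  ]
 [ 0.75 -0.66  0.  ]]
(array([ 13.03,  21.69, -13.32]), array([  0.05,   0.04, -48.56]))
```

Call:
send_rows:
  slide:
    - [1,1.5,-2]
    - [2.5,4,-4]
    - [4,7,-6]
    - [6,10,-8]
    - [8,13,-10]
    - [10,16,-12]
    - [11.5,19,-13.3]
    - [12.5,21,-13.3]
    - [13,21.7,-13.3]
    - [13,21.7,-13.3]
    - [13,21.7,-13.3]
  twist:
    - [0,0,-6]
    - [0,0,-12]
    - [0,0,-18]
    - [0,0,-24]
    - [0,0,-30]
    - [0,0,-36]
    - [0,0,-42]
    - [0,0,-46]
    - [0,0,-48.6]
    - [0,0,-48.6]
    - [0,0,-48.6]
  hand: [0,0,0,0,0,0,0,0,0,0,0]

```text
clock: 9.1
position: [527.9, -300.8, 186.3]
orientation: [-1.442, -0.706, -0.614]
wrist_force: [-0.0, 0.1, 0.1]
gripper_width: 0.6
```

Run:
```python
from look import *
shot('wrist','w4')
shot('scene','s4')
o=get_obs();print(o['clock'],uncase(o['position']),o['joints'],o['gripper_width'])
Rw=Rn.from_rotvec(o['orientation']).as_matrix(); print(RC.T@Rw)
print(proj(cam('wrist',o),[case([14.5,-133,130.5]),o['position']]))
R=ori([.75,0,-.66],[1,0,.01]);
d=np.array([.75,0,-.66])
for p in ([14,130.5,30],[14,130.5,9],[14,130.5,5]):
    print(rel(case(np.array([p[0],-133,p[1]])-d*p[2]),R))
for a in np.linspace(np.arctan2(85.5,24.5),np.arctan2(69,56),6):
    k=np.array([-10+89*np.cos(a),-133,45+89*np.sin(a)]); print(k,rel(case(k-d*9),R)[0])
```

```text
9.2 [ -52.53 -132.91  186.75] [-1.03 -0.1   2.15  1.    0.92 -1.67] 0.4240263250309969
[[ 0.66  0.75 -0.  ]
 [ 0.   -0.    1.  ]
 [ 0.75 -0.66 -0.  ]]
[[285.92 209.2 ]
 [283.14 246.99]]
(array([ 0.17,  5.71, -0.01]), array([ 0.03,  0.12, -0.02]))
(array([ 0.17,  7.81, -0.01]), array([ 0.03,  0.12, -0.02]))
(array([ 0.17,  8.21, -0.01]), array([ 0.03,  0.12, -0.02]))
[  14.52 -133.    130.56] [ 0.21  7.85 -0.01]
[  21.32 -133.    128.31] [ 0.49  8.51 -0.01]
[  27.92 -133.    125.52] [ 0.72  9.19 -0.01]
[  34.28 -133.    122.21] [ 0.89  9.88 -0.01]
[  40.34 -133.    118.39] [ 1.01 10.59 -0.01]
[  46.09 -133.    114.1 ] [ 1.06 11.3  -0.01]
```

View pics/w4.png

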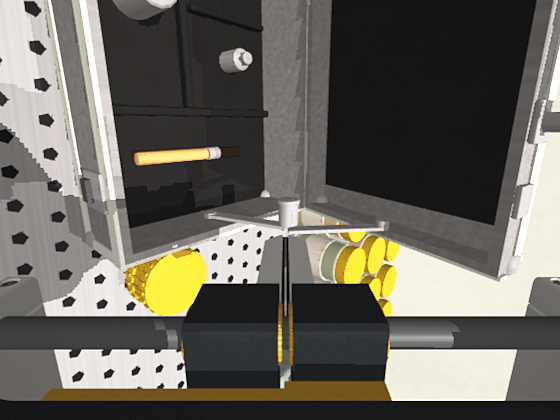

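View pics/s4.png

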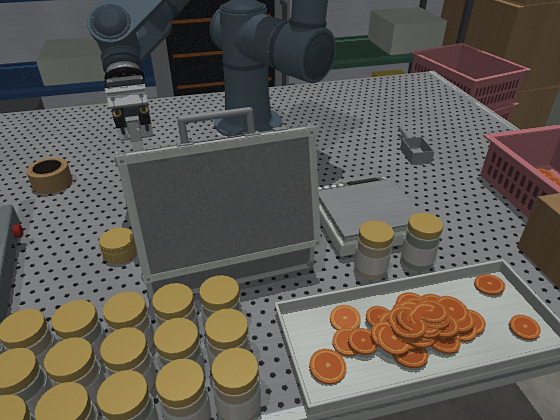

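Call:
send_rows:
  slide:
    - [0.1,2,0]
    - [0.1,4,0]
    - [0.2,6,0]
    - [0.2,7.2,0]
    - [0.2,7.8,0]
    - [0.4,8.2,0]
    - [0.5,8.5,0]
    - [0.6,8.9,0]
    - [0.7,9.2,0]
    - [0.8,9.6,0]
    - [0.9,9.9,0]
    - [0.95,10.3,0]
    - [1.0,10.6,0]
    - [1.0,11,0]
    - [1.0,11.3,0]
    - [1.0,11.5,0]
    - [1.0,11.7,0]
    - [1.0,11.7,0]
  twist:
    - [0,0,0]
    - [0,0,0]
    - [0,0,0]
    - [0,0,0]
    - [0,0,0]
    - [0,0,0]
    - [0,0,0]
    - [0,0,0]
    - [0,0,0]
    - [0,0,0]
    - [0,0,0]
    - [0,0,0]
    - [0,0,0]
    - [0,0,0]
    - [0,0,0]
    - [0,0,0]
    - [0,0,0]
    - [0,0,0]
  hand: [0,0,0,0,0,0,0,0,0,0,0,0,0,0,0,0,0,0]

```text
clock: 11.45
position: [620.0, -294.8, 117.4]
orientation: [-1.441, -0.707, -0.613]
wrist_force: [-40.8, 6.5, 29.9]
gripper_width: 0.3
```

Run:
```python
from look import *
shot('wrist','w5')
o=get_obs();print(o['clock'],uncase(o['position']),RC.T@o['wrist_force'],o['joints'])
print(uncase(o['position'])+9*np.array([.75,0,-.66]))
```

```text
11.5 [  39.83 -132.51  117.4 ] [-40.93   8.89  29.52] [-0.87  0.18  2.01  1.14  0.72 -1.74]
[  46.58 -132.51  111.46]
```

View pics/w5.png

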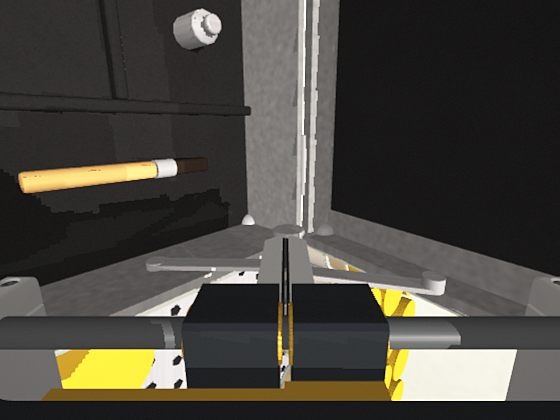

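Call:
send_rows:
  slide:
    - [0,-0.5,0]
    - [0,-2,0]
    - [0,-4,0]
    - [0,-7,0]
    - [0,-10,0]
    - [-1,-13,0]
    - [-2,-16,0]
    - [-2,-16,0]
  twist:
    - [0,0,0]
    - [0,0,0]
    - [0,0,0]
    - [0,0,0]
    - [0,0,0]
    - [0,0,0]
    - [0,0,0]
    - [0,0,0]
  hand: [0,0,0,0,0,0,0,0]

```text
clock: 12.5
position: [487.6, -303.7, 207.5]
orientation: [-1.444, -0.705, -0.617]
wrist_force: [-0.6, 0.2, -0.0]
gripper_width: 0.7
```

Run:
```python
from look import *
shot('wrist','w6'); shot('scene','s6')
o=get_obs();print(o['clock'],uncase(o['position']),RC.T@o['wrist_force'],o['joints'])
C=cam('wrist',o)
print('locked',proj(C,[case([46,-133,114])]),'straight',proj(C,[case([39.2,-133,119])]),'unl',proj(C,[case([14,-133,130])]))
print(rel(case([-55,49,160]),ori([0,0,-1],[1,0,0])))
```

```text
12.6 [ -91.97 -132.49  206.39] [ 1.38  0.42 -0.06] [-1.12 -0.21  2.2   0.96  1.01 -1.66]
locked [[303.01 191.25]] straight [[302.78 192.87]] unl [[296.09 198.44]]
(array([-1.03,  5.84, 18.15]), array([ 0.02, -0.  , 48.6 ]))
```

View pics/w6.png

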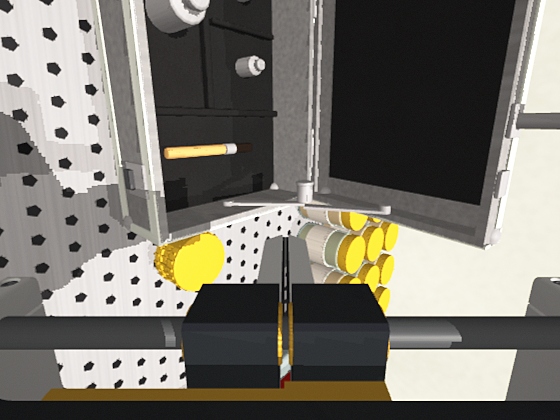

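View pics/s6.png

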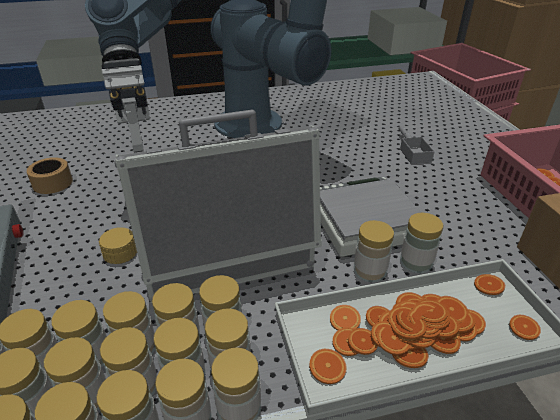

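Call:
send_rows:
  slide:
    - [0,0.5,2]
    - [0,1,4]
    - [-0.2,2,6]
    - [-0.4,3,9]
    - [-0.6,4,12]
    - [-0.8,5,15]
    - [-1,5.5,17.5]
    - [-1,5.8,18.2]
    - [-1,5.8,18.2]
    - [-1,5.8,18.2]
  twist:
    - [0,0,7]
    - [0,0,14]
    - [0,0,21]
    - [0,0,28]
    - [0,0,35]
    - [0,0,42]
    - [0,0,48.6]
    - [0,0,48.6]
    - [0,0,48.6]
    - [0,0,48.6]
  hand: [0,0,0.3,0.6,0.6,0.6,0.6,0.6,0.6,0.6]
  squeeze: 25

```text
clock: 13.85
position: [513.7, -119.5, 160.4]
orientation: [-1.57, -0.048, 0.047]
wrist_force: [0.3, -0.2, -0.8]
gripper_width: 56.5
```

Run:
```python
from look import *
shot('wrist','w7'); im,d,_=shot('top','t7')
o=get_obs();print(o['clock'],uncase(o['position']),o['joints'],o['gripper_width'])
C=cam('wrist',o)
print('L',proj(C,[case([-55,50,74]),case([-55,50,55])]))
C=cam('top');print('locked',proj(C,[case([46,-133,114])]),'straight',proj(C,[case([39.2,-133,119])]))
cv2.imwrite('pics/t7z.png',cv2.resize(im[130:260,240:410,::-1],None,fx=4.5,fy=4.5,interpolation=cv2.INTER_CUBIC))
```

```text
13.95 [-55.58  48.75 160.73] [-0.44  0.    1.91  0.    1.23 -0.5 ] 56.333971348472794
L [[284.94 207.58]
 [284.91 202.28]]
locked [[373.88 174.02]] straight [[374.58 176.22]]
```

View pics/w7.png

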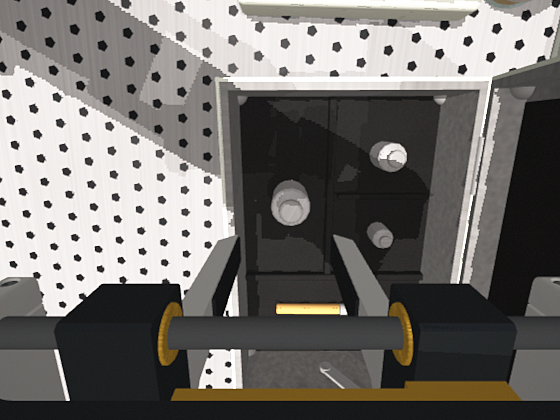

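View pics/t7z.png

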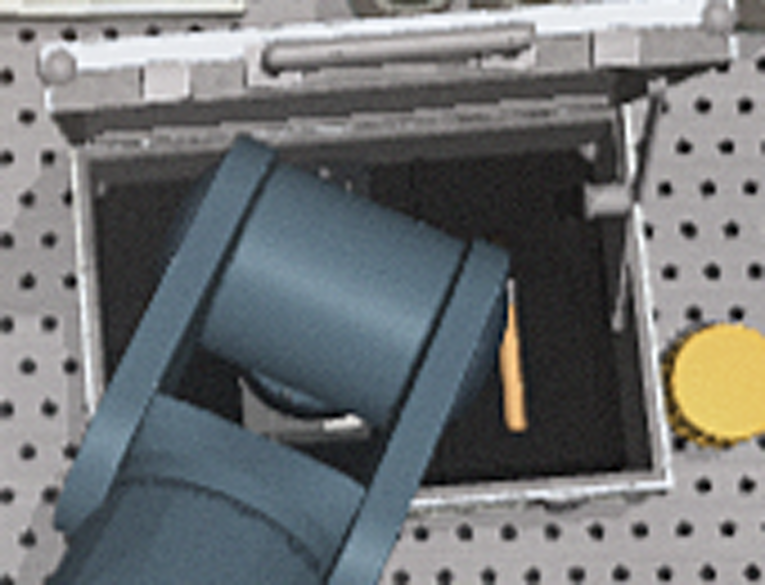

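Run:
```python
from look import *
o=np.load('pics/w7.npz');C=cam('wrist',o)
print(uncase(pix(C,[[291,211]],74)[0]),uncase(pix(C,[[290,203]],55)[0]))
P=cloud(C,o['d'])[190:226,270:312]; m=abs(P[...,2]-74)<5; q=P[m]; print(m.sum(),uncase(np.median(q,0)))
cv2.imwrite('pics/w7z.png',cv2.resize(o['im'][160:250,240:340,::-1],None,fx=6,fy=6,interpolation=cv2.INTER_CUBIC))
```

```text
[-49.59  47.12  74.  ] [-50.18  49.61  55.  ]
450 [-49.84  47.06  74.83]
```

View pics/w7z.png

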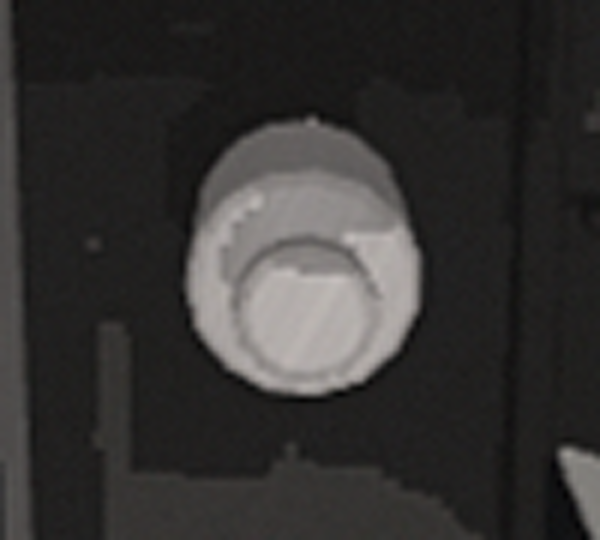

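Call:
send_rows:
  slide:
    - [0.35,3,-0.1]
    - [0.35,6,-0.1]
    - [0.35,9,-0.1]
    - [0.35,11,-0.1]
    - [0.35,12.5,-0.1]
    - [0.35,13.3,-0.1]
    - [0.35,13.3,-0.1]
    - [0.35,13.3,-0.1]
    - [0.35,13.3,-0.1]
    - [0.35,13.3,-0.1]
    - [0.35,13.3,-0.1]
  twist:
    - [0,0,0]
    - [0,0,0]
    - [0,0,0]
    - [0,0,0]
    - [0,0,0]
    - [0,0,0]
    - [0,0,0]
    - [0,0,0]
    - [0,0,0]
    - [0,0,0]
    - [0,0,0]
  hand: [0.6,0.6,0.6,0.6,0.6,0.6,0.6,0,0,0,0]
  squeeze: 40

```text
clock: 15.32
position: [518.5, -119.9, 28.3]
orientation: [-1.571, -0.049, 0.047]
wrist_force: [1.3, 0.2, 3.0]
gripper_width: 37.2
```

Run:
```python
from look import *
shot('wrist','w8')
o=get_obs();print(o['clock'],uncase(o['position']),o['wrist_force'],o['gripper_width'])
```

```text
15.375 [-50.87  48.3   28.32] [1.83 0.56 3.84] 37.28165867188017
```

View pics/w8.png

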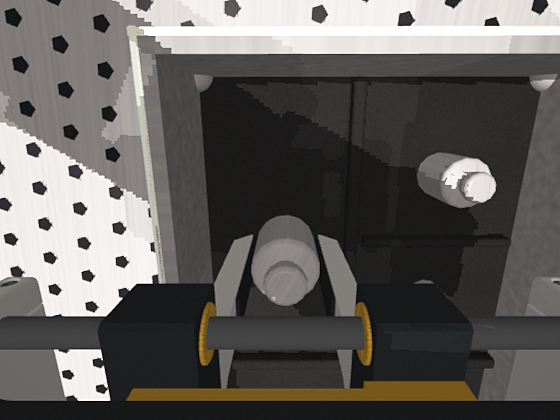

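Run:
```python
from look import *
R0=Rn.from_rotvec(get_obs()['orientation']).as_matrix()
print(rel([581.6,156.1,158],R0), rel([581.6,156.1,78.3],R0))
```

```text
(array([  8.01, -12.97,  27.15]), array([0., 0., 0.])) (array([ 7.99, -5.  , 27.16]), array([0., 0., 0.]))
```

Call:
send_rows:
  slide:
    - [0,-0.5,0]
    - [0,-1.5,0]
    - [0,-3,0]
    - [0,-5.5,0]
    - [0,-8,0]
    - [0,-10.5,0]
    - [0,-13,0]
    - [0,-13,0]
  twist:
    - [0,0,0]
    - [0,0,0]
    - [0,0,0]
    - [0,0,0]
    - [0,0,0]
    - [0,0,0]
    - [0,0,0]
    - [0,0,0]
  hand: [0,0,0,0,0,0,0,0]
  squeeze: 40

```text
clock: 16.38
position: [519.1, -120.3, 160.4]
orientation: [-1.573, -0.052, 0.044]
wrist_force: [0.3, 0.9, -4.4]
gripper_width: 37.2
```

Run:
```python
from look import *
shot('wrist','w9')
o=get_obs();print(o['clock'],o['position'],o['wrist_force'],o['gripper_width'],o['joints'])
R0=Rn.from_rotvec(get_obs()['orientation']).as_matrix()
print(rel([581.6,156.1,158],R0), rel([581.6,156.1,78.3],R0))
```

```text
16.425 [ 517.99 -119.8   158.45] [-0.44  0.55 -5.31] 37.16608430370025 [-0.44  0.01  1.9  -0.    1.22 -0.5 ]
(array([ 8.04,  0.03, 27.15]), array([0., 0., 0.])) (array([ 8.02,  8.  , 27.16]), array([0., 0., 0.]))
```

View pics/w9.png

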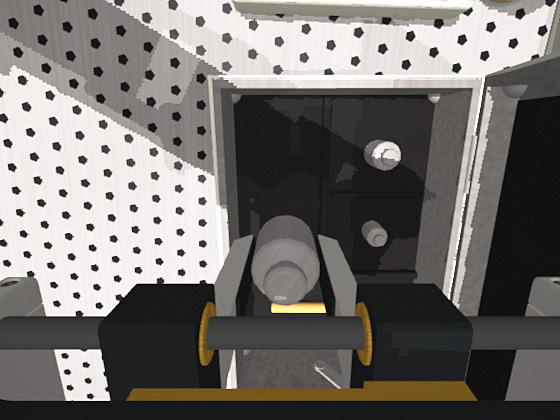

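Call:
send_rows:
  slide:
    - [0,0,1.5]
    - [0,0,4]
    - [0,0,7.5]
    - [0,0,11.5]
    - [0,0,15.5]
    - [1,0,19.5]
    - [3,0,23]
    - [5,0,25.5]
    - [7,0,27]
    - [8,0,27.1]
    - [8,0,27.1]
    - [8,2,27.1]
    - [8,4,27.1]
    - [8,5.5,27.1]
    - [8,6.5,27.1]
    - [8,6.8,27.1]
    - [8,6.8,27.1]
  twist:
    - [0,0,0]
    - [0,0,0]
    - [0,0,0]
    - [0,0,0]
    - [0,0,0]
    - [0,0,0]
    - [0,0,0]
    - [0,0,0]
    - [0,0,0]
    - [0,0,0]
    - [0,0,0]
    - [0,0,0]
    - [0,0,0]
    - [0,0,0]
    - [0,0,0]
    - [0,0,0]
    - [0,0,0]
  hand: [0,0,0,0,0,0,0,0,0,0,0,0,0,0,0,0,0]

```text
clock: 18.55
position: [581.2, 155.8, 89.8]
orientation: [-1.57, -0.048, 0.048]
wrist_force: [0.0, -0.9, -4.8]
gripper_width: 37.1
```

Run:
```python
from look import *
shot('wrist','w10');im,d,_=shot('scene','s10')
o=get_obs();print(o['clock'],o['position'],o['wrist_force'],o['gripper_width'],o['joints'])
cv2.imwrite('pics/s10z.png',cv2.resize(im[120:290,270:480,::-1],None,fx=3.5,fy=3.5,interpolation=cv2.INTER_CUBIC))
C=cam('wrist',o); T=np.array([[0,-46,0],[0,-46,-2]]);R=Rn.from_rotvec(o['orientation']).as_matrix()
print('knob top px if centred',proj(C,T@R.T+o['position']))
```

```text
18.65 [581.59 155.82  90.33] [ 0.49  0.68 -4.19] 37.29868343041654 [0.07 0.26 1.76 0.   1.12 0.01]
knob top px if centred [[284.05 283.25]
 [284.05 286.94]]
```

View pics/w10.png

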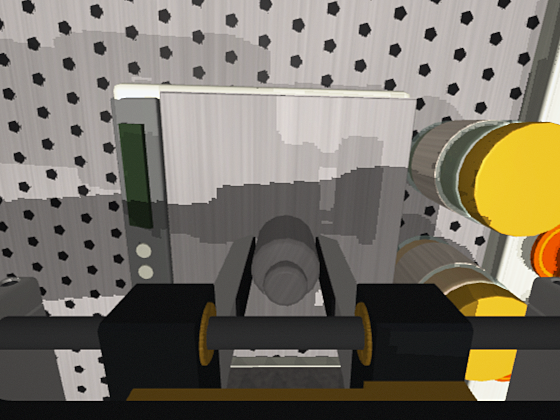

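View pics/s10z.png

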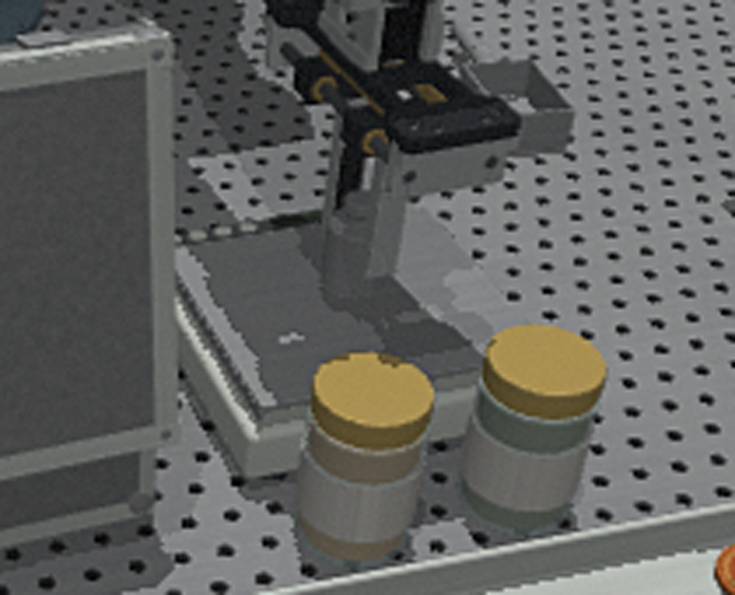

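Call:
send_rows:
  slide:
    - [0,0.3,0]
    - [0,0.6,0]
    - [0,0.8,0]
    - [0,0.9,0]
    - [0,1.0,0]
    - [0,1.1,0]
    - [0,1.1,0]
  twist:
    - [0,0,0]
    - [0,0,0]
    - [0,0,0]
    - [0,0,0]
    - [0,0,0]
    - [0,0,0]
    - [0,0,0]
  hand: [0,0,0,0,0,0,0]

```text
clock: 19.52
position: [580.9, 155.7, 78.5]
orientation: [-1.57, -0.048, 0.048]
wrist_force: [0.9, -0.4, -5.3]
gripper_width: 37.5
```

Force still shows the weight's full load; continue in 1 mm steps.

Call:
send_rows:
  slide:
    - [0,0.05,0]
    - [0,0.1,0]
    - [0,0.1,0]
  twist:
    - [0,0,0]
    - [0,0,0]
    - [0,0,0]
  hand: [0,0,0]

```text
clock: 19.9
position: [581.0, 155.8, 78.3]
orientation: [-1.57, -0.048, 0.048]
wrist_force: [-4.2, -1.7, 2.8]
gripper_width: 37.4
```

Call:
send_rows:
  slide:
    - [0,0,0]
    - [0,0,0]
    - [0,0,0]
    - [0,0,0]
    - [0,0,0]
    - [0,-1,0]
    - [0,-3,0]
    - [0,-6,0]
    - [0,-10,0]
    - [0,-14,0]
    - [-4,-17,0]
    - [-9,-17,0]
    - [-14,-17,0]
    - [-19,-17,0]
    - [-22,-17,0]
    - [-22,-17,0]
  twist:
    - [0,0,0]
    - [0,0,0]
    - [0,0,0]
    - [0,0,0]
    - [0,0,0]
    - [0,0,0]
    - [0,0,0]
    - [0,0,0]
    - [0,0,0]
    - [0,0,0]
    - [0,0,0]
    - [0,0,0]
    - [0,0,0]
    - [0,0,0]
    - [0,0,0]
    - [0,0,0]
  hand: [0.42,0.45,0.5,0.6,0.6,0.6,0.6,0.6,0.6,0.6,0.6,0.6,0.6,0.6,0.6,0.6]

```text
clock: 21.9
position: [361.0, 142.4, 249.2]
orientation: [-1.57, -0.052, 0.045]
wrist_force: [0.5, -0.1, 0.4]
gripper_width: 56.3
```

Run:
```python
from look import *
o=get_obs();print(o['clock'],o['position'],o['wrist_force'],o['gripper_width'])
shot('top','t11');shot('scene','s11');shot('wrist','w11')
im=cv2.imread('pics/t11.png');cv2.imwrite('pics/t11z.png',cv2.resize(im[120:290,150:430],None,fx=2.8,fy=2.8,interpolation=cv2.INTER_CUBIC))
C=cam('top');print(proj(C,[[581.6,156.1,124],case([46,-133,114]),case([39,-133,119])]))
```

```text
21.9 [360.96 142.44 249.15] [ 0.46 -0.06  0.44] 56.33098148806637
[[191.58 193.83]
 [373.88 174.02]
 [374.59 176.3 ]]
```

View pics/t11z.png

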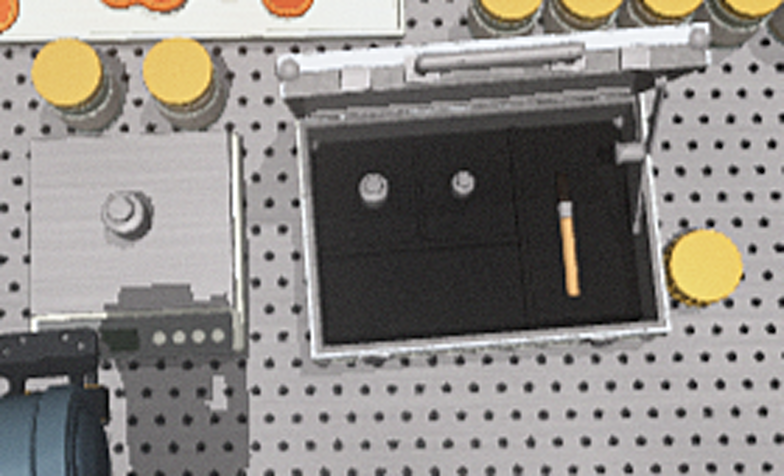

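View pics/s11.png

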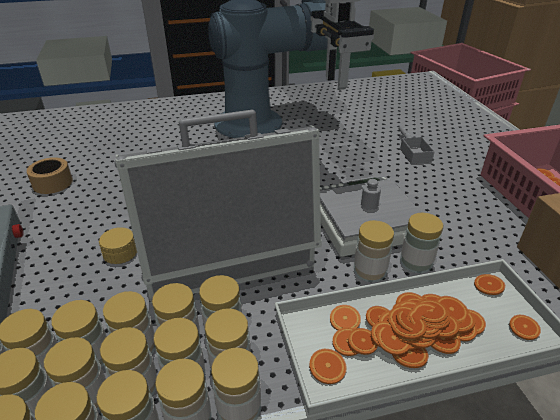

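```bash
python3 -c "
from station import *
print(finish_job())"
```

```text
the job is handed in; nothing more can be done
None
```

I raised the lid by its handle to about 1.32 rad and pressed the stay knuckle until it stopped. Then I lifted out the 500 g weight and set it on the scale's pan. The job was handed in at about 22 s, with the robot clear of everything.

**Stay:** the last top view shows the knuckle knob within about 1 px of its locked position. Straight and locked are only about 2 px apart in that view. The firmer evidence is the press, which ended hard at the expected stop position. The lid stands by itself.

**Weight:** it stands upright about 3–4 mm from the pan centre I measured. It touched down with only a few newtons.

**Left alone:** in the last pictures the mid and small weights stand in their places. The jars and jar lids look unmoved; I judged those by eye only.

**Checks that disagreed:**
- The wrist and top cameras differed by about 4 mm on where the large weight stood, but the grip took this up.
- The press on the knuckle peaked at about 50 N at the stop, through the fingertips, more than the 15 N needed. The 40 N limit is for the arm and the gripper's body; I did not see either touching anything then.

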